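# Free the sagging bolt of a fan test cage and hold its gate ajar

### The arm

A 6-joint arm with a two-finger parallel gripper is mounted at the origin on the work surface; the furniture and walls round the work are solid. World frame = base frame: x ahead of the robot, y to its left, z up, the work surface at z = 0. Lengths are in m, angles in rad, forces in N, time in s.
With the tool pointing down it reaches from about 0.4 to 0.825 m from the base axis. Payload 7 kg.
Tool frame: the origin (TCP) lies on the centre line of the jaws, within the pads' length; the fingertips stand 22 mm ahead of it and the grasp point (between the pads) lies 3 mm ahead of it; z points along the fingers, y is the line along which they close (so a half turn about z gives the same grasp; the last joint's range is limited). The gripper opens to 88 mm and grips with 3 to 60 N. Pads are 19 mm wide; open, the fingers measure 130 mm over their backs; the gripper's body (78 mm by 193 mm) begins 47 mm behind the grasp point.
Start: joints at [-0.991, 0.359, 0.012, 0, -1.224, -0.288], TCP at [0.194, -0.646, 0.249] pointing down, gripper open.
Joint ranges: [-3.07, 3.07], [-1.43, 2.12], [-1.02, 1.25], [-3.03, 1.67], [-3.05, -0], [-3.03, 3.03]. Speed limits (rad/s): [2.39, 2.39, 3.01, 3.14, 3.14, 3.14].

### API

Orientations are given as a unit quaternion [w, x, y, z].
In Python, from bench import manip, capture, get_calibration, workorder gives the robot as it stands. The module is installed in compiled form; this text tells all that it offers.
- The arm moves only by the tool jog_arm, never from a script. Its arguments are lists of equal length, an entry for each row: "claw": the closure, from 0 (fully open) to 1 (shut); "delta_pos": the shift along the tool's x, y, z normalised to -1 to 1, where 1 is 120 mm, a list of three; "rotation": the turn, a rotation vector about the tool's x, y, z normalised to -1 to 1, where 1 is 60 degrees, a list of three. In form: {"claw": [claw, ...], "delta_pos": [[dx, dy, dz], ...], "rotation": [[wx, wy, wz], ...]}. A call has 1 to 20 rows; each row is the pose to reach, as a shift and turn from the pose commanded when the call began, along the tool's axes at that moment; what a row does not reach only later rows make up. A row lasts 1/12 s, in which the tool goes at most 41.7 mm and 7.16 degrees, less where a joint would pass 70% of its speed; a pose out of reach is approached as far as the arm can. A call with a number of a shift or a turn outside -1 to 1 is refused whole. A call with a gripper value outside its range is refused whole. The fingers move at their own pace and stop on an object; "grip_force" is the grip in N (left out, the last holds). Time passes only in rows, so rows that repeat a pose let the fingers close. It gives the time, the measured TCP pose, the force, the opening and the grip force at its end, in the units of the state.
- manip.state(): the state, without advancing time (a new reading comes with each control period).
- capture(name): name is "scene" or "side" or "wrist"; returns the picture (400x640x3 uint8, blue, green, red); there is no depth.
- get_calibration(name): a dict with "vertical_fov" (degrees; the focal length in pixels is half the picture's height over the tangent of half this angle, whatever the lens; pixels are square), "cx", "cy" (the principal point, pixels), "k1" (the pictures are not rectified: a ray, as slopes to the right and down, at radius r is drawn at 1 + k1 r^2 times it, then the intrinsics apply), "world_from_camera" (4x4, takes a point from camera to world coordinates). Camera axes: x right, y down, z forward; pixel columns grow to the right and rows downward; lengths in m; the calibration is good to about 2 mm. A picture is of the moment at which its call begins: read the wrist's pose just before it. get_calibration takes no time and is no camera call; for the wrist camera it gives the pose at the moment of the call.
- workorder.hand_in(): hands the job in; it is judged then, once.
The state is a dict: "clock": time; "q": joint angles; "joint_velocities": joint speeds; "effort": joint torques, N m; "ee_pos": TCP position; "ee_rot": TCP orientation; "wrist_force": force on the tool from outside, world axes, zero at the start; "moment": the same for the moment, N m; "grip_width": opening from 0.0 (shut) to 1.0 (fully open); "finger_force": force on a finger pad.
Only numpy, scipy, OpenCV 4.12 (cv2) and the standard library are available. Lean on these libraries where they do the work, as an engineer would, in place of code of your own. Each camera call takes 0.05 s, during which the arm holds its last target. There are 200 camera calls.

### The job

The parts trough in front of the fan test cage is loaded: first shut its lid, which stands in the way of the cage gate. Then free the gate: its barrel bolt has sagged so that the keeper's bent-up lip catches in the notch of the bar, so lift the bolt by its knob over the lip while you draw it fully back, and only then pull the gate open against its spring closer until its free edge stands about 14 cm out. Finish while still holding the gate ajar like that by the knob, so that someone can reach in to the motor; leave the loose capacitor, tube cutter and tape roll beside the cage alone.

Things in the scene. Friction and masses are not known exactly. Their poses are not given: they have to be found in the camera images.
- cage: Fixed guard cage of dark steel posts and wire mesh, fan motor inside, 290 mm high (nothing of it is higher), on a 384 x 350 x 12 mm wooden base. Origin: on the bench under the middle of the gate; x into the cage, away from the robot, y left, z up. In front of the gate, at x -203 to -85, y -120 to 120 mm, a grey sheet-metal parts trough with a lid; rim 62 mm above the bench.
- lid (a joint): Trough lid, a sheet 246 mm wide (along y), 124 mm from hinge to front edge, 4 mm thick, hinged at its far edge. 0 = shut, level; starts raised at 0.95 to 1.2, leaning towards the robot. Stiff hinge (0.2 N m, lid's weight up to 0.13): stays where left. Shut it by pushing its outer face (towards the cage when raised, on top when shut) towards the robot and all the way down.
- lid_hinge (a point): Point on the lid's hinge line, mid-width, on the outer face: x -83, y 0, z 67 mm in the cage's frame.
- lid_edge (a point): Middle of the lid's free (front) edge, outer face, 124 mm from the hinge line; with the lid shut at x -207, y 0, z 67 mm in the cage's frame.
- gate (a joint): Mesh gate, 84 to 282 mm above the bench, 260 mm wide, hinged on a vertical line at x 0, y 135 mm of the cage (its left edge seen from the robot); swings towards the robot. 0 = closed; free edge 101 mm out at 0.4 rad, 140 mm at 0.57, 167 mm at 0.7. A spring pulls it shut: 0.54 N m closed, 1.05 at 0.57 rad (about 9 N at the drawn knob). Cannot open while the bolt is in the keeper.
- gate_hinge (a point): Point of the gate's hinge line, 245 mm above the bench.
- gate_edge (a point): Free edge of the gate (right, seen from the robot), 260 mm from the hinge line, 245 mm above the bench.
- bolt: The barrel bolt: steel bar 16 mm high, 10 mm thick, 0.3 kg, in two oversize guide hoops on the gate's top rail (hoops stand 28 mm off the gate's front), with a notch in its underside behind the 20 mm nose and a knob towards the robot. Origin on the bar's axis at the knob; axes as the gate's: y along the bar towards the hinge, x into the cage, z up.
- bolt_draw (a joint): Bolt's slide along the gate, m: 0 = home in the keeper, 0.062 = fully drawn, towards the gate's hinge (left). While it sags, the lip in its notch stops it dead at about 0.005. Lifted clear it slides with 2 N friction and stays where left; the nose is past the lip, off the keeper, from 0.03.
- bolt_lift (a joint): Height of the bolt above its sagged rest, m: 0 = lying in its hoops, 0.015 = top stop. The nose passes over the lip above 0.009; the bolt drops by its weight when let go.
- knob (a point): Grip point, middle of the knob's bare shank: a level steel pin 12 mm thick, square to the gate, free for 23 mm towards the gate and 17 mm outwards, ending in a 19 mm ball centred 26 mm outwards. Rests 245 mm above the bench, 60 mm in front of the hinge plane and, bolt home, 185 mm from the hinge line along the gate (123 mm drawn). Nothing above it; 50 mm of free air below.
- keeper_lip (a point): Top of the keeper's bent-up lip, a 4 mm thick tongue at the mouth of the keeper hoop on the cage's right post, 246 mm above the bench and 9 mm above the bottom of the sagged bar.
- capacitor: Bystander: white motor capacitor standing upright left of the cage, 39 mm across, 80 mm high. Origin in the middle of its foot.
- cutter: Bystander: tube cutter lying left of the cage, 120 x 39 x 20 mm. Origin under its middle.
- tape_roll: Bystander: roll of tape lying flat right of the cage, 55 mm across, 19 mm high. Origin under its middle.

How it is judged:
On the way, in this order (a step that is already met when the one before it is completed fails the run):
1. the trough's lid is shut while the bolt is still home (value of joint lid below 0.06 rad and value of joint bolt_draw below 0.014 m), for 0.2 s.
2. the bolt is lifted over the lip and drawn back with the gate still closed (value of joint bolt_draw above 0.045 m and value of joint gate below 0.08 rad), for 0.05 s.
At the end, for the whole second after the job is handed in: The gate is at rest 0.42 to 0.72 rad open (free edge about 105 to 170 mm out), held by the fingers on the bolt's knob (contact force over 3 N), with the bolt still drawn back more than 40 mm and the trough's lid shut (below 0.06 rad) (value of joint gate between 0.42 and 0.72 rad and velocity of joint gate between -0.05 and 0.05 rad/s and value of joint bolt_draw above 0.04 m and contact force between the fingers and bolt above 3 N and value of joint lid below 0.06 rad); the arm keeps its last pose, push and grip.
It fails at once if a bystander is shifted more than 3 cm or knocked over (distance of any of capacitor, cutter, tape_roll from where it was at the start of the episode above 0.03 m or angle between capacitor's own z axis and vertical above 0.6 rad).
It also fails if it takes over 51 s, if anything falls off the work surface, if the arm or the gripper's body presses on something with over 40 N, if the wrist force passes 120 N, or if a joint passes its speed limit or range.

## Working session

There is one attempt and no reset: what is moved stays moved. The work goes in short steps, Python scripts to look and compute and a tool call to move; the robot and the scene stay as the last step left them, time stands still between calls to the robot, and variables do not carry over. Pictures are saved under pics/ and viewed, at most 10 in all, crops included, and the job is handed in when it is done.

Besides the shell and the picture viewer there is one more tool, called after "Emit:" as name(argument=value, ...) on one line, values as JSON. jog_arm: Moves the arm, as the interface text tells. Scaled input: -1 to 1 covers 120 mm each way for a shift and 60 degrees each way for a turn. Its arguments: {"type":"object","properties":{"claw":{"type":"array","items":{"type":"number"}},"delta_pos":{"type":"array","items":{"type":"array","items":{"type":"number","minimum":-1,"maximum":1}}},"rotation":{"type":"array","items":{"type":"array","items":{"type":"number","minimum":-1,"maximum":1}}},"grip_force":{"type":"number"}},"required":["claw","delta_pos","rotation"]}

```bash
mkdir -p pics
python3 - <<'E'
from bench import manip, capture, get_calibration
import cv2,json
s=manip.state(); print(s)
for n in("scene","side"):
    cv2.imwrite(f"pics/{n}0.png",capture(n)); c=get_calibration(n); print(n,c)
E
```

```text
{'clock': 0.0, 'q': array([-9.90906789e-01,  3.59399369e-01,  1.10623131e-02, -3.61004079e-04,
       -1.22411393e+00, -2.88088002e-01]), 'joint_velocities': array([ 0.00028923, -0.00079906,  0.00135078, -0.00134716,  0.00051429,
       -0.00088371]), 'effort': array([-3.32726904e-04, -5.82720315e+01,  2.93063164e+01,  6.99743226e+00,
        6.98520264e-03, -1.29624932e-04]), 'ee_pos': array([ 0.19402203, -0.64603514,  0.24761414]), 'ee_rot': array([-1.93906954e-04, -1.45322816e-01,  9.89383933e-01,  8.21994987e-04]), 'wrist_force': array([0.63031125, 0.59787966, 0.16225144]), 'moment': array([ 0.01738726, -0.0210907 , -0.01640657]), 'finger_force': 0.0, 'grip_width': 0.9982672172190264}
scene {'vertical_fov': 43.20718739359757, 'cx': 315.7222413944749, 'cy': 199.09709678851917, 'k1': -0.1541282220989761, 'world_from_camera': array([[-0.72317429, -0.45805301,  0.51692009,  0.02235603],
       [-0.69053303,  0.46485846, -0.55413964,  0.71600076],
       [ 0.01353065, -0.75768994, -0.65247442,  0.92252529],
       [ 0.        ,  0.        ,  0.        ,  1.        ]])}
side {'vertical_fov': 53.32349588256759, 'cx': 313.2938122023761, 'cy': 195.61309393904216, 'k1': -0.039380124646819364, 'world_from_camera': array([[-0.90620333, -0.26728219,  0.32765188,  0.26285727],
       [-0.42284084,  0.57085417, -0.70379766,  0.8203038 ],
       [ 0.00107114, -0.77632838, -0.63032778,  0.84972518],
       [ 0.        ,  0.        ,  0.        ,  1.        ]])}
```

View pics/scene0.png

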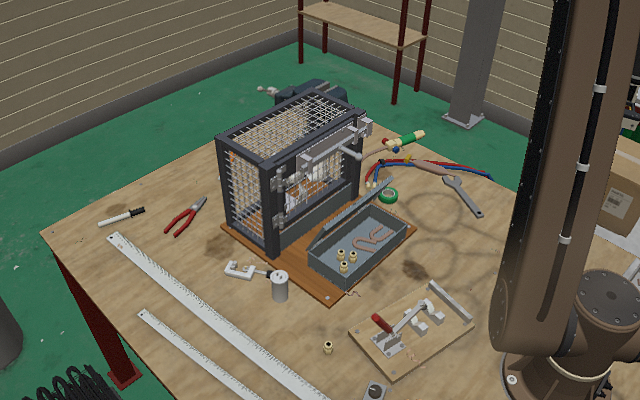

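View pics/side0.png

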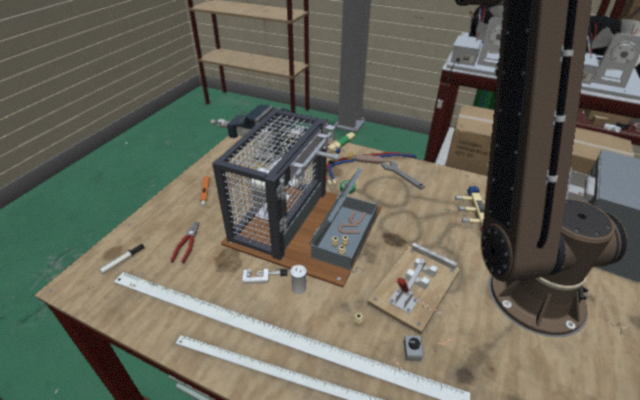

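The scene view shows the cage at about (290,180), the trough at (358,245), the raised lid's edge from (310,248) to (393,182), and the knob ball near (357,155). I'll enlarge both views for exact pixels.

Run:
```python
import cv2
a=cv2.imread("pics/scene0.png")[75:310,205:425]; cv2.imwrite("pics/sc.png",cv2.resize(a,None,fx=2.5,fy=2.5,interpolation=cv2.INTER_CUBIC))
a=cv2.imread("pics/side0.png")[95:305,210:400]; cv2.imwrite("pics/sd.png",cv2.resize(a,None,fx=2.8,fy=2.8,interpolation=cv2.INTER_CUBIC))
```

```text
(no output)
```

View pics/sc.png

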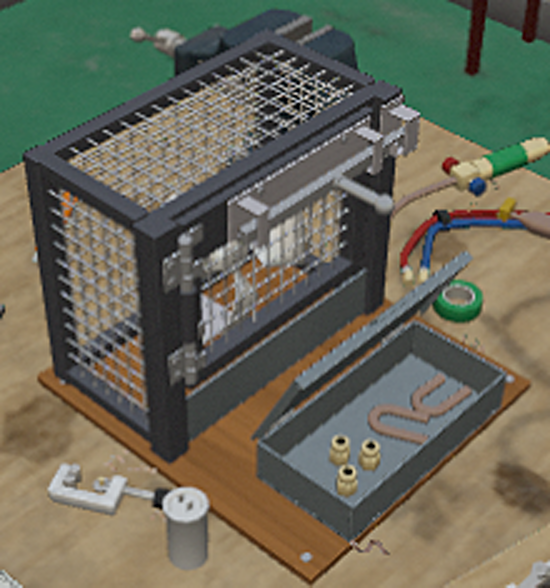

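View pics/sd.png

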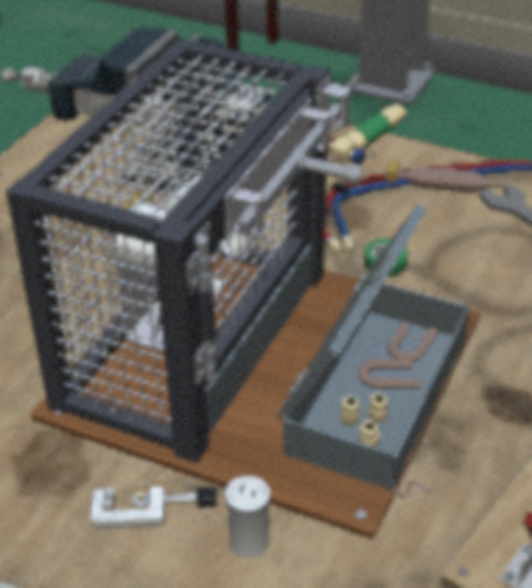

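```bash
cat > h.py <<'E'
import numpy as np, cv2
from bench import manip,capture,get_calibration
from scipy.spatial.transform import Rotation as R
from scipy.optimize import least_squares
def proj(c,P):
    T=np.array(c["world_from_camera"]); p=(np.atleast_2d(P)-T[:3,3])@T[:3,:3]
    s=p[:,:2]/p[:,2:]; s=s*(1+c["k1"]*(s**2).sum(1,keepdims=True))
    return s*200/np.tan(np.radians(c["vertical_fov"]/2))+[c["cx"],c["cy"]]
def cage(v,L):
    L=np.atleast_2d(L); c,s=np.cos(v[2]),np.sin(v[2])
    return np.c_[v[0]+c*L[:,0]-s*L[:,1], v[1]+s*L[:,0]+c*L[:,1], L[:,2]]
def lid(a,d,y): return [-.083-d*np.cos(a),y,.067+d*np.sin(a)]
E
cat > fit.py <<'E'
from h import *
cs={n:get_calibration(n) for n in("scene","side")}
def pts(a): return dict(fl=[-.203,.12,.062],flb=[-.203,.12,.012],bl=[-.085,.12,.062],fr=[-.203,-.12,.062],ball=[-.086,-.05,.245],ll=lid(a,.124,.123),lr=lid(a,.124,-.123))
obs={"scene":dict(fl=(350,507),flb=(350,540),bl=(257,450),fr=(505,375),ball=(384,204),ll=(300,388),lr=(470,257)),
"side":dict(fl=(390,457),flb=(385,485),bl=(285,415),fr=(475,312),ball=(355,173),ll=(335,350),lr=(422,207))}
tr={"scene":(2.5,205,75),"side":(2.8,210,95)}
def res(v,out=0):
    P=pts(v[3]); r=[]
    for n in obs:
        k,x,y=tr[n]
        for q,o in obs[n].items():
            d=proj(cs[n],cage(v,P[q]))[0]-(np.array(o)/k+[x,y]); r+=list(d)
            if out: print(n,q,d.round(1))
    return np.array(r)
f=least_squares(res,[.6,0,0,1.],loss="soft_l1"); print(f.x,np.sqrt(np.diag(np.linalg.inv(f.jac.T@f.jac)))); res(f.x,1)
for nm,p in dict(knob=[-.06,-.05,.245],ledge=lid(f.x[3],.124,0),hinge=[0,.135,.245]).items(): print(nm,cage(f.x,p))
E
python3 fit.py
```

```text
[0.67649632 0.01624142 0.00897055 1.07606542] [0.00133415 0.00194495 0.00920277 0.01650106]
scene fl [-0.2  0.3]
scene flb [-1.4  1.3]
scene bl [-1.3 -3.7]
scene fr [ 0.6 -0.6]
scene ball [-0.   0.5]
scene ll [-0.1 -1.6]
scene lr [ 0.8 -0.6]
side fl [ 1.7 -0.4]
side flb [2.3 2.1]
side bl [-1.5  1.2]
side fr [-1.4 -2.2]
side ball [-0.3  0. ]
side ll [0.7 0.1]
side lr [ 1.9 -0.6]
knob [[ 0.61694726 -0.0342948   0.245     ]]
ledge [[0.53462747 0.01496874 0.17613197]]
hinge [[0.67528531 0.15123598 0.245     ]]
```

Emit:
jog_arm(claw=[1,1,1,1,1], delta_pos=[[-0.1,0.1,-0.3],[-0.3,0.3,-0.6],[-0.5,0.5,-0.95],[-0.75,0.75,-0.95],[-1,1,-0.95]], rotation=[[0,0,0],[0,0,0],[0,0,0],[0,0,0],[0,0,0]], grip_force=40)

```text
clock: 0.52
ee_pos: [0.2676, -0.511, 0.3641]
ee_rot: [0.001, -0.145, 0.989, -0.002]
wrist_force: [2.9, 0.8, -0.2]
grip_width: 0.68
finger_force: 0.0
```

Emit:
jog_arm(claw=[1,1,1,1,1], delta_pos=[[-0.24,0.24,0],[-0.48,0.48,0],[-0.72,0.72,0],[-0.95,0.95,0],[-1,1,0]], rotation=[[0,0,0],[0,0,0],[0,0,0],[0,0,0],[0,0,0]])

```text
clock: 0.93
ee_pos: [0.3489, -0.3578, 0.3616]
ee_rot: [0.001, -0.147, 0.989, 0.0]
wrist_force: [0.2, 0.2, -0.5]
grip_width: 0.305
finger_force: 0.0
```

Emit:
jog_arm(claw=[1,1,1,1,1], delta_pos=[[-0.24,0.24,0],[-0.48,0.48,0],[-0.72,0.72,0],[-0.95,0.95,0],[-1,1,0]], rotation=[[0,0,0],[0,0,0],[0,0,0],[0,0,0],[0,0,0]])

```text
clock: 1.35
ee_pos: [0.4294, -0.2086, 0.3611]
ee_rot: [0.0, -0.147, 0.989, 0.0]
wrist_force: [0.3, -0.5, -0.2]
grip_width: 0.007
finger_force: 0.0
```

Emit:
jog_arm(claw=[1,1,1,1,1], delta_pos=[[-0.24,0.24,0],[-0.48,0.48,0],[-0.72,0.72,0],[-0.95,0.95,0],[-1,1,0]], rotation=[[0,0,0],[0,0,0],[0,0,0],[0,0,0],[0,0,0]])

```text
clock: 1.77
ee_pos: [0.51, -0.059, 0.3605]
ee_rot: [-0.0, -0.147, 0.989, 0.0]
wrist_force: [-0.3, -0.6, -0.0]
grip_width: 0.006
finger_force: 0.0
```

Emit:
jog_arm(claw=[1,1,1,1,1,1], delta_pos=[[-0.2,0.24,0],[-0.4,0.48,0],[-0.6,0.72,0],[-0.87,1,0],[-0.87,1,0],[-0.87,1,0]], rotation=[[0,0,0.1],[0,0,0.2],[0,0,0.27],[0,0,0.27],[0,0,0.27],[0,0,0.27]])

```text
clock: 2.27
ee_pos: [0.5743, 0.084, 0.3598]
ee_rot: [-0.001, -0.006, 1.0, -0.0]
wrist_force: [-0.7, -1.3, 0.4]
grip_width: 0.005
finger_force: 0.0
```

Run:
```python
from h import *
s=manip.state(); print(s["ee_pos"],s["ee_rot"],s["q"].round(3),s["clock"])
cv2.imwrite("pics/a.png",cv2.resize(capture("side")[60:300,180:480],None,fx=2,fy=2))
```

```text
[0.57432123 0.08404889 0.3597768 ] [-1.22563746e-03 -5.79154308e-03  9.99982364e-01 -4.76724520e-04] [ 0.482  0.153 -0.015 -0.    -1.405 -2.041] 2.2667
```

View pics/a.png

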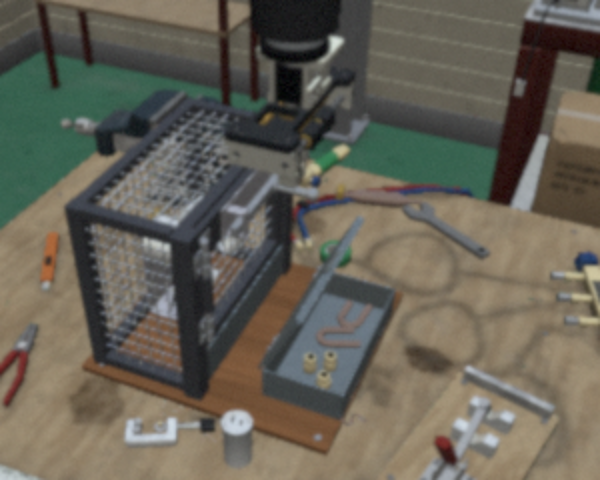

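Run:
```python
from h import *
c=get_calibration("side")
p=np.array([.5743,.084,.36])
for d in ([0,0,0],[0,0,-.022],[-.039,.096,.044],[-.039,-.096,.044],[.039,.096,.044],[.039,-.096,.044]): print(d,(proj(c,p+d)-[180,60])*2)
```

```text
[0, 0, 0] [[291.08285394 165.49813616]]
[0, 0, -0.022] [[290.70738222 181.45640491]]
[-0.039, 0.096, 0.044] [[289.26617547 181.68809635]]
[-0.039, -0.096, 0.044] [[353.52921145 103.3445112 ]]
[0.039, 0.096, 0.044] [[222.10349322 164.8118507 ]]
[0.039, -0.096, 0.044] [[294.02973303  90.8053266 ]]
```

Emit:
jog_arm(claw=[1,1,1,1], delta_pos=[[-0.02,0.17,0.1],[-0.02,0.17,0.4],[-0.02,0.17,0.7],[-0.02,0.17,1]], rotation=[[0,0,0],[0,0,0],[0,0,0],[0,0,0]])

```text
clock: 2.65
ee_pos: [0.5755, 0.1014, 0.2408]
ee_rot: [0.001, -0.004, 1.0, 0.0]
wrist_force: [0.8, 0.1, 0.2]
grip_width: 0.008
finger_force: 0.0
```

Emit:
jog_arm(claw=[1,1,1,1], delta_pos=[[0,0,0.25],[0,0,0.48],[0,0,0.48],[0,0,0.48]], rotation=[[0,0,0],[0,0,0],[0,0,0],[0,0,0]])

```text
clock: 2.98
ee_pos: [0.5752, 0.1011, 0.1835]
ee_rot: [-0.001, -0.004, 1.0, -0.001]
wrist_force: [0.0, 0.2, 0.9]
grip_width: 0.006
finger_force: 0.0
```

Emit:
jog_arm(claw=[1,1,1,1,1,1,1,1,1,1,1,1,1], delta_pos=[[0.06,0,0.04],[0.12,0,0.08],[0.18,0,0.12],[0.25,0,0.17],[0.31,0,0.22],[0.37,0,0.28],[0.41,0,0.34],[0.45,0,0.41],[0.49,0,0.48],[0.52,0,0.55],[0.53,0,0.62],[0.54,0,0.68],[0.54,0,0.68]], rotation=[[0,0,0],[0,0,0],[0,0,0],[0,0,0],[0,0,0],[0,0,0],[0,0,0],[0,0,0],[0,0,0],[0,0,0],[0,0,0],[0,0,0],[0,0,0]])

```text
clock: 4.07
ee_pos: [0.5099, 0.1016, 0.1001]
ee_rot: [-0.001, -0.004, 1.0, -0.001]
wrist_force: [-0.5, -0.0, 0.0]
grip_width: 0.008
finger_force: 0.0
```

Emit:
jog_arm(claw=[1,1,1,1,1], delta_pos=[[0,0,0.03],[0,0,0.06],[0,0,0.09],[0,0,0.1],[0,0,0.1]], rotation=[[0,0,0],[0,0,0],[0,0,0],[0,0,0],[0,0,0]])

```text
clock: 4.48
ee_pos: [0.5112, 0.1021, 0.09]
ee_rot: [-0.0, -0.005, 1.0, -0.0]
wrist_force: [0.6, -0.9, 0.0]
grip_width: 0.008
finger_force: 0.0
```

Run:
```python
from h import *
a=capture("side")[90:300,200:400]; b=capture("scene")[100:310,210:420]
cv2.imwrite("pics/b.png",np.hstack([cv2.resize(a,(400,420)),cv2.resize(b,(400,420))]))
```

```text
(no output)
```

View pics/b.png

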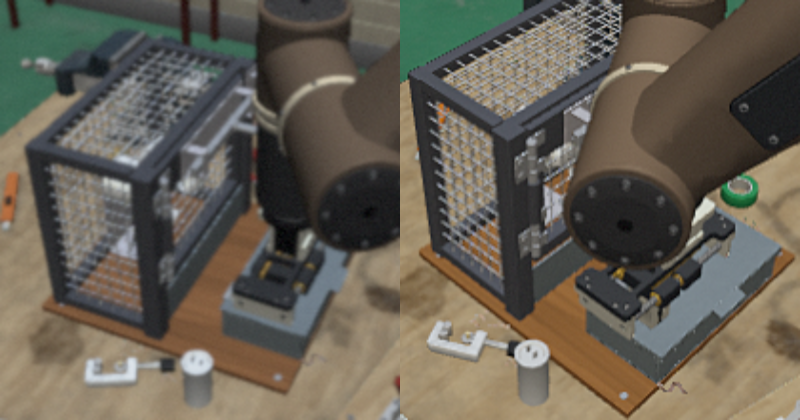

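The lid now looks almost flat on the trough in both views. I'll press until I feel it stop.

Emit:
jog_arm(claw=[1,1,1,1,1,1], delta_pos=[[0,0,0.01],[0,0,0.02],[0,0,0.03],[0,0,0.03],[0,0,0.03],[0,0,0.03]], rotation=[[0,0,0],[0,0,0],[0,0,0],[0,0,0],[0,0,0],[0,0,0]])

```text
clock: 5.08
ee_pos: [0.5115, 0.1022, 0.0894]
ee_rot: [0.001, -0.005, 1.0, 0.0]
wrist_force: [-11.6, -0.1, 28.9]
grip_width: 0.005
finger_force: 14.6
```

Emit:
jog_arm(claw=[1,1,0,0], delta_pos=[[0,0,-0.1],[0,0,-0.4],[0,0,-0.7],[0,0,-1]], rotation=[[0,0,0],[0,0,0],[0,0,0],[0,0,0]])

```text
clock: 5.42
ee_pos: [0.5107, 0.1018, 0.208]
ee_rot: [-0.0, -0.005, 1.0, -0.0]
wrist_force: [0.2, 1.5, -1.7]
grip_width: 0.1
finger_force: 0.0
```

Emit:
jog_arm(claw=[0,0,0,0,0,0], delta_pos=[[0,0,-0.3],[0,-0.2,-0.6],[0,-0.5,-0.8],[-0.2,-0.8,-0.8],[-0.4,-1,-0.8],[-0.4,-1,-0.8]], rotation=[[0,0,0],[0,0,0],[0,0,0],[0,0,0],[0,0,0],[0,0,0]])

```text
clock: 5.92
ee_pos: [0.5629, -0.0212, 0.3028]
ee_rot: [0.001, -0.003, 1.0, -0.0]
wrist_force: [1.0, 1.5, 0.2]
grip_width: 0.55
finger_force: 0.0
```

Run:
```python
from h import *
s=manip.state(); print(s["clock"],s["ee_pos"],s["ee_rot"].round(4))
i=capture("wrist"); c=get_calibration("wrist")
v=[.6765,.0162,.009]
for n,p in dict(ball=[-.086,-.05,.245],knob=[-.06,-.05,.245],inner=[-.037,-.05,.245]).items(): print(n,proj(c,cage(v,p)))
cv2.imwrite("pics/w.png",i)
```

```text
5.9167 [ 0.56293406 -0.02121544  0.30281852] [ 7.0e-04 -3.1e-03  1.0e+00 -4.0e-04]
ball [[299.8861887  277.83733377]]
knob [[300.95325544 316.52463417]]
inner [[301.87214655 348.41979805]]
```

View pics/w.png

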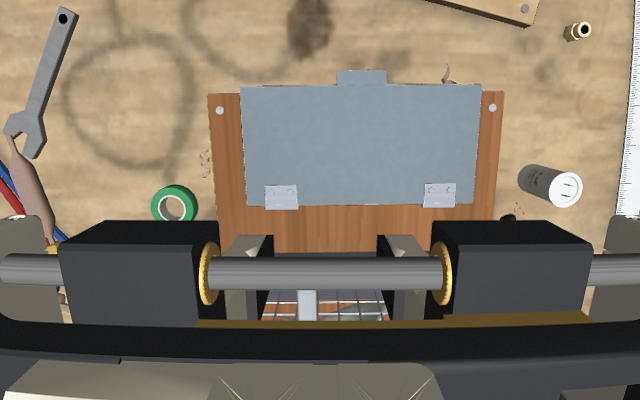

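Run:
```python
from h import *
c=get_calibration("wrist")
L=[[-.207,-.123,.067],[-.207,.123,.067],[-.083,.123,.067],[-.083,-.123,.067]]
O=np.array([[241,87],[481,85],[475,203],[247,206]])
f=least_squares(lambda v:(proj(c,cage(v,L))-O).ravel(),[.6765,.0162,.009]); print(f.x,f.fun.round(1))
v=f.x
for n,p in dict(ball=[-.086,-.05,.245],knob=[-.06,-.05,.245],inner=[-.037,-.05,.245]).items(): print(n,proj(c,cage(v,p)),cage(v,p))
print(cage(v,[0,.135,.245]))
```

```text
[0.67624156 0.02111543 0.01847662] [-1.7 -0.1  2.5 -0.5 -0.9  0.3  0.1  0.6]
ball [[306.84779953 278.22049857]] [[ 0.59118002 -0.03046494  0.245     ]]
knob [[308.08319279 316.88343237]] [[ 0.61717558 -0.02998457  0.245     ]]
inner [[309.13124581 348.75770601]] [[ 0.64017166 -0.02955963  0.245     ]]
[[0.67374736 0.15609239 0.245     ]]
```

Emit:
jog_arm(claw=[0,0,0,0,0,0,0,0], delta_pos=[[-0.2,-0.07,0],[-0.45,-0.07,0],[-0.45,-0.07,0],[-0.45,-0.07,0.1],[-0.45,-0.07,0.25],[-0.45,-0.07,0.4],[-0.45,-0.07,0.45],[-0.45,-0.07,0.45]], rotation=[[0,0,-0.01],[0,0,-0.01],[0,0,-0.01],[0,0,-0.01],[0,0,-0.01],[0,0,-0.01],[0,0,-0.01],[0,0,-0.01]])

```text
clock: 6.63
ee_pos: [0.6131, -0.025, 0.2468]
ee_rot: [-0.002, -0.01, 1.0, -0.0]
wrist_force: [-0.4, -1.0, -0.1]
grip_width: 0.997
finger_force: 0.0
```

Emit:
jog_arm(claw=[1,1,1,1,1,1,1,1,1,1,1,1,1,1,1,1], delta_pos=[[0,0,0],[0,0,0],[0,0,0],[0,0,0],[0,0,0],[0,0,0],[0,0,0],[0,0,0],[0,0,0],[0,0,0],[0,0,0],[0,0,0],[0,0,0],[0,0,0],[0,0,0],[0,0,0]], rotation=[[0,0,0],[0,0,0],[0,0,0],[0,0,0],[0,0,0],[0,0,0],[0,0,0],[0,0,0],[0,0,0],[0,0,0],[0,0,0],[0,0,0],[0,0,0],[0,0,0],[0,0,0],[0,0,0]], grip_force=30)

```text
clock: 7.97
ee_pos: [0.6142, -0.0276, 0.2486]
ee_rot: [-0.0, -0.009, 1.0, -0.002]
wrist_force: [1.9, -9.1, -1.5]
grip_width: 0.128
finger_force: 30.0
```

Emit:
jog_arm(claw=[1,1,1,1,1,1,1], delta_pos=[[0,-0.025,0],[0,-0.025,0],[0,-0.025,-0.03],[0,-0.025,-0.06],[0,-0.025,-0.09],[0,-0.025,-0.1],[0,-0.025,-0.1]], rotation=[[0,0,0],[0,0,0],[0,0,0],[0,0,0],[0,0,0],[0,0,0],[0,0,0]], grip_force=45)

```text
clock: 8.55
ee_pos: [0.6142, -0.0283, 0.261]
ee_rot: [0.0, -0.01, 1.0, 0.0]
wrist_force: [0.5, -2.0, -2.2]
grip_width: 0.12
finger_force: 45.0
```

Emit:
jog_arm(claw=[1,1,1,1,1], delta_pos=[[0,0.05,0],[0,0.1,0],[0,0.15,0],[0,0.2,0],[0,0.2,0]], rotation=[[0,0,0],[0,0,0],[0,0,0],[0,0,0],[0,0,0]])

```text
clock: 8.97
ee_pos: [0.6138, -0.0028, 0.2604]
ee_rot: [-0.0, -0.01, 1.0, 0.0]
wrist_force: [-0.5, 1.9, -2.7]
grip_width: 0.122
finger_force: 45.0
```

Clear of the lip, sliding freely. Drawing it the rest of the way.

Emit:
jog_arm(claw=[1,1,1,1,1,1,1], delta_pos=[[0,0.06,0],[0,0.12,0],[0,0.18,0],[0,0.24,0],[0,0.27,0],[0,0.28,0],[0,0.28,0]], rotation=[[0,0,0],[0,0,0],[0,0,0],[0,0,0],[0,0,0],[0,0,0],[0,0,0]])

```text
clock: 9.55
ee_pos: [0.6131, 0.0292, 0.2606]
ee_rot: [-0.0, -0.01, 1.0, -0.0]
wrist_force: [-1.0, -3.8, -3.2]
grip_width: 0.124
finger_force: 45.0
```

Emit:
jog_arm(claw=[1,1,1,1,1,1], delta_pos=[[0.05,0.03,0],[0.1,0.06,0],[0.15,0.09,0],[0.2,0.12,0],[0.2,0.12,0],[0.2,0.12,0]], rotation=[[0,0,0.05],[0,0,0.1],[0,0,0.145],[0,0,0.19],[0,0,0.19],[0,0,0.19]], grip_force=50)

```text
clock: 10.05
ee_pos: [0.5901, 0.0436, 0.2614]
ee_rot: [0.001, 0.089, 0.996, 0.0]
wrist_force: [5.4, -0.6, -2.2]
grip_width: 0.118
finger_force: 50.0
```

Emit:
jog_arm(claw=[1,1,1,1,1,1,1,1,1,1,1], delta_pos=[[0.05,0.03,0],[0.1,0.06,0],[0.15,0.09,0],[0.2,0.12,0],[0.24,0.16,0],[0.285,0.2,0],[0.32,0.23,0],[0.34,0.26,0],[0.34,0.26,0],[0.34,0.26,0],[0.34,0.26,0]], rotation=[[0,0,0.05],[0,0,0.095],[0,0,0.145],[0,0,0.19],[0,0,0.24],[0,0,0.285],[0,0,0.32],[0,0,0.35],[0,0,0.35],[0,0,0.35],[0,0,0.35]])

```text
clock: 10.97
ee_pos: [0.556, 0.0809, 0.2613]
ee_rot: [0.001, 0.269, 0.963, 0.0]
wrist_force: [7.5, -3.2, -3.1]
grip_width: 0.119
finger_force: 50.0
```

Run:
```python
from h import *
a=capture("side")[90:300,200:400]; b=capture("scene")[80:290,210:420]
s=manip.state(); print(s["clock"],s["ee_pos"],s["joint_velocities"].round(3))
cv2.imwrite("pics/e.png",np.hstack([cv2.resize(a,(400,420)),cv2.resize(b,(400,420))]))
v=[.6762,.0211,.0185]
# knob angle estimate for draw .062
d=s["ee_pos"]-cage(v,[0,.135,.25])[0]; print(np.arctan2(-d[0],-d[1])+v[2]-np.arctan2(.06,.123))
for n,o in dict(side=(200,90,2),scene=(210,80,400/210)).items():
  c=get_calibration(n)
  for t in(.42,.57,.72): print(n,t,(proj(c,cage(v,[-.26*np.sin(t),.135-.26*np.cos(t),.282]))-o[:2])*2)
```

```text
11.0667 [0.55605028 0.08083418 0.26126366] [-0.001 -0.001  0.001  0.     0.001  0.002]
0.5664695849018995
side 0.42 [[300.13474443  96.63206042]]
side 0.57 [[319.46738703 108.52987442]]
side 0.72 [[336.23835318 122.29438503]]
scene 0.42 [[339.35607632 117.00490583]]
scene 0.57 [[353.97049496 135.73230506]]
scene 0.72 [[364.29649718 156.16290464]]
```

View pics/e.png

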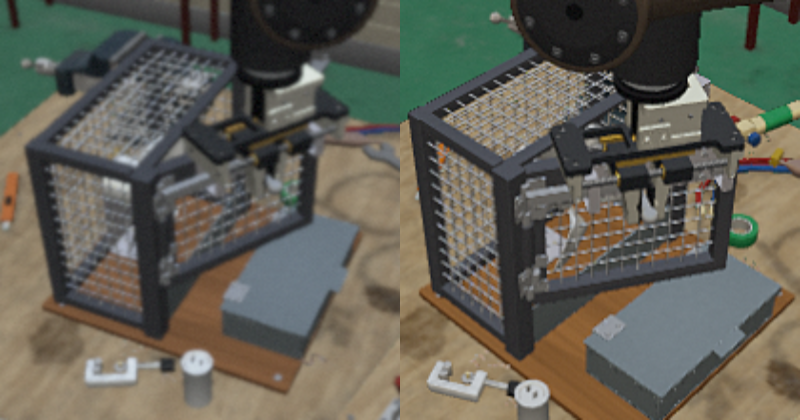

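The gate stands open at about 0.57 rad (free edge near (310,190) in the left half, (725,230) in the right). The lid is shut and the fingers hold the knob. The arm is still, so I'm handing in.

```bash
python3 -c "
from bench import workorder
print(workorder.hand_in())"
```

```text
the job is handed in; nothing more can be done
None
```

I handed the job in with the lid shut, the bolt drawn back about 60 mm and the gripper holding the gate by the knob about 0.57 rad open (free edge about 14 cm out) at about 11 s on the robot's clock; hand-in gave no verdict, and I avoided the capacitor, cutter and tape roll.

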